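# Third hand: press a rod against the spring stop of a V-block jig

## Robot

A 7-joint arm with a two-finger parallel gripper is mounted at the origin on a cart in front of the work surface, level with it; the furniture and walls round the work are solid. World frame = base frame: x ahead of the robot, y to its left, z up, the work surface at z = 0. Lengths are in m, angles in degrees, forces in N, time in s.
With the tool pointing down it reaches from about 0.425 to 0.875 m from the base axis. Payload 4.7 kg.
Tool frame: the origin (TCP) lies midway between the tips of the shut fingers; the grasp point (between the pads) lies 19 mm behind it; z points along the fingers, x is the direction in which the jaws open and shut, and the axes are right-handed (so a half turn about z gives the same grasp; the last joint's range is limited). The gripper opens to 87 mm and grips with 3 to 60 N. Pads are 19 mm wide; open, the fingers measure 117 mm over their backs; the gripper's body (75 mm by 190 mm) begins 51 mm behind the grasp point.
Start: joints at [-72.015, 18.392, -4.016, 83.108, 1.295, 78.541, -3.26], TCP at [0.192, 0.621, 0.223] pointing down, gripper open.
Joint ranges: [-163.93, 163.93], [-17.29, 119.83], [-79.2, 71.16], [3.27, 140.29], [-89.18, 269.18], [5.43, 117.66], [-154.24, 154.24]. Speed limits (degrees/s): [147.25, 147.25, 180, 180, 180, 180, 180].

## Interface

Orientations are given as [roll, pitch, yaw] about the fixed x, y, z axes, in that order (R = Rz(yaw) Ry(pitch) Rx(roll)).
In Python, from cell import telemetry, optics, env gives the robot as it stands.
- The arm moves only by the tool arm_command, never from a script. Its arguments are lists of equal length, an entry for each row: "translation": the shift along the tool's x, y, z in cm, a list of three; "twist": the turn about the tool's z in degrees. In form: {"translation": [[x, y, z], ...], "twist": [twist, ...]}. A call has 1 to 10 rows; each row shifts and turns the pose as measured when the row begins, along the tool's axes as they then stand; what a row does not reach is not made up. A row lasts 1/8 s, in which the tool goes at most 62.5 mm and 10.7 degrees, less where a joint would pass 70% of its speed; a pose out of reach is approached as far as the arm can. A call is refused whole if a number of a shift passes 6.25 or a number of a turn 10.7, either way. A call with a gripper value outside its range is refused whole. "grip" is the opening in per cent of the stroke, from 0 (shut) to 100 (fully open), set as the call begins (left out, the last holds). The fingers move at their own pace and stop on an object; "force" is the grip in N (left out, the last holds). Time passes only in rows, so rows that do not move let the fingers close. It gives the time, the measured TCP pose, the force and the opening at its end, in the units of the state.
- telemetry.get_obs(): the state, without advancing time (a new reading comes with each control period).
- optics.read_camera(name): name is "side" or "top" or "wrist"; returns a dict with "img" (480x640x3 uint8, blue, green, red), "fx", "fy", "cx", "cy" (pixels), "dist" ([k1, k2, p1, p2, k3] as OpenCV has them; the pictures are not rectified), "extrinsics" (4x4, takes a point from camera to world coordinates); the wrist camera has in their place "hand_eye" (4x4, takes a point from camera to tool coordinates, whose origin is the TCP and whose axes are the tool frame's). Camera axes: x right, y up, looking along -z (the intrinsics and any distortion apply to the point x, -y, -z); pixel columns grow to the right and rows downward; lengths in m; the calibration is good to about 2 mm. A picture is of the moment at which its call begins: read the wrist's pose just before it. There is no depth.
- env.sign_off(): hands the job in, once; it reports no verdict.
The state is a dict: "time_s": time; "qpos": joint angles; "joint_velocities": joint speeds; "effort": joint torques, N m; "tool_pos": TCP position; "tool_rot": TCP orientation; "force": force on the tool from outside, world axes, zero at the start; "wrist_torque": the same for the moment, N m; "grip_width": finger opening in m.
Only numpy, scipy, OpenCV 4.12 (cv2) and the standard library are available. Lean on these libraries where they do the work, as an engineer would, in place of code of your own. Each camera call takes 0.05 s, during which the arm holds its last target. There are 200 camera calls.

## Task

Take the steel rod from its wooden rest and lay it gently into both notches of the V-block jig, level and at first clear of the spring stop; then slide it along the notches against the stop until the red pointer stands over the green field, never pressing the stop as far as it goes. Finish while your fingers are still holding the rod pressed there, pointer over green and rod seated in both notches, so that a colleague can tighten the clamp screw: do not let go. Leave the beaker, the bottle, the timer and the dish alone.

Things in the scene. Friction and masses are not known exactly. Their poses are not given: they have to be found in the camera images.
- rod: plain round steel rod, 14 mm diameter, 200 mm long, 0.14 to 0.28 kg; origin at its middle on its axis, x axis along the rod, both ends alike. At the start it lies level on the rest with its axis 36 mm above the table; between the rest's two saddles 108 mm of it are free for fingers
- rod_rest: light wooden rest, fixed: 150 x 50 mm base 8 mm thick with two 12 mm thick V saddles 60 mm either side of the middle, 40 mm high; origin under its middle on the table, x axis along the rod it carries
- seat (a point): point on the jig midway between its V-blocks, on the axis of a seated rod, 50 mm above the table; x axis along the notches toward the spring stop, z up. With the stop unpressed, a rod whose middle is at x = +5 mm just touches it. Between the V-blocks 92 mm of the rod (x = -46 to +46) are free for fingers
- jig: the V-block jig, fixed; origin on the table under the seat point, same axes. Grey base 272 x 74 x 12 mm from x = -87 to +185; aluminium V-blocks at x = -55 and +55, 18 mm thick, 56 wide, 60 high, 90 degree notches 40 wide at the top; black clamp screw standing out 18 mm on the -y side of the block nearer the stop, 30 mm up; blue stop housing from x = 133 to 179, 56 wide, 74 high
- stop_pad: brass disc, 26 mm diameter, 6 mm thick, on the spring plunger of the jig; origin at the centre of its face that meets the rod's end, 105 mm from the seat point when unpressed; x axis in the direction of pressing
- plunger (a joint): travel of the spring plunger in m: 0 unpressed, 0.020 fully in. It pushes back with 1.5 N plus 0.5 N per mm of travel. A red pointer on it moves along the scale on top of the blue housing; its middle is over the 10 mm wide green field from 0.005 (4 N) to 0.015 (9 N), at its centre at 0.010 (6.5 N)
- beaker_100: small clear beaker, 51 x 56 x 68 mm, bystander; origin under its middle
- yellow_bottle: white bottle with yellow cap, 39 mm diameter, 79 mm high, bystander; origin under its middle
- lab_timer: white timer with three buttons, 60 x 62 x 18 mm, bystander; origin under its middle
- petri: clear round dish, 62 mm diameter, 15 mm high, bystander; origin under its middle

How it is judged:
By the outcome, as a careful person would: the job done as asked, in the order asked, and still so for the second after the job is handed in, while the arm keeps its last pose, push and grip.
It also fails if it takes over 45 s, if anything falls off the work surface, if the arm or the gripper's body presses on something with over 40 N, if the wrist force passes 120 N, or if a joint passes its speed limit or range.

## Working session

There is one attempt and no reset: what is moved stays moved. The work goes in short steps, Python scripts to look and compute and a tool call to move; the robot and the scene stay as the last step left them, time stands still between calls to the robot, and variables do not carry over. Pictures are saved under pics/ and viewed, about 8 in all and at most 12, crops included, and the job is handed in when it is done.

Besides the shell and the picture viewer there is one more tool, called after "Call:" as name(argument=value, ...), one argument or row to a line, values as JSON. arm_command: Moves the arm, as the interface text tells. Its arguments: {"type":"object","properties":{"translation":{"type":"array","items":{"type":"array","items":{"type":"number"}}},"twist":{"type":"array","items":{"type":"number"}},"grip":{"type":"number"},"force":{"type":"number"}},"required":["translation","twist"]}

```bash
mkdir -p pics; ls
python3 - <<'E'
from cell import telemetry, optics
import cv2,numpy as np
o=telemetry.get_obs(); print(o['time_s'],o['tool_pos'],o['tool_rot'],o['grip_width'],o['force'])
for n in ('side','top'):
    c=optics.read_camera(n); cv2.imwrite(f'pics/{n}0.png',c['img'])
    print(n,{k:np.round(c[k],4).tolist() for k in c if k!='img'})
E
```

```text
pics
0.0 [0.19186535 0.62047735 0.22148027] [1.79994296e+02 1.05955820e-01 7.28231425e+01] 0.08737198424718992 [-0.60353102 -0.07175974 -0.40674082]
side {'fx': 556.2174, 'fy': 556.2174, 'cx': 326.2734, 'cy': 234.8251, 'dist': [-0.1403, 0.0, 0.0, 0.0, 0.0], 'extrinsics': [[-0.9644, 0.168, -0.2043, 0.2154], [-0.264, -0.5591, 0.786, 1.2501], [0.0178, 0.8119, 0.5835, 1.0258], [0.0, 0.0, 0.0, 1.0]]}
top {'fx': 483.4876, 'fy': 483.4876, 'cx': 317.0208, 'cy': 245.3106, 'dist': [0.0441, 0.0, 0.0, 0.0, 0.0], 'extrinsics': [[-0.0182, 0.9839, -0.1776, 0.331], [-0.9997, -0.021, -0.0144, -0.0124], [-0.0179, 0.1773, 0.984, 1.2923], [0.0, 0.0, 0.0, 1.0]]}
```

View pics/top0.png

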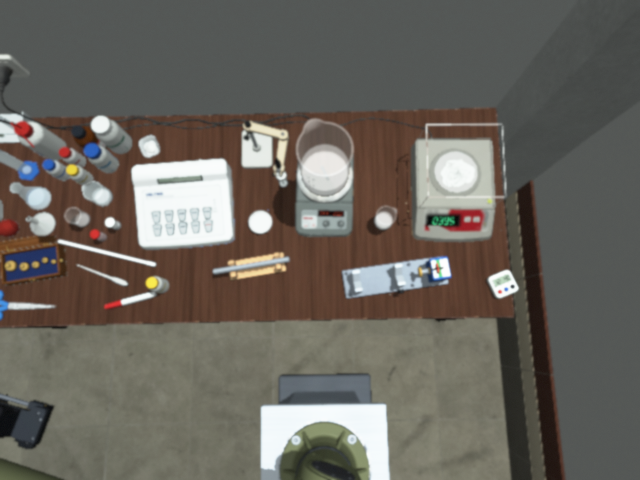

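View pics/side0.png

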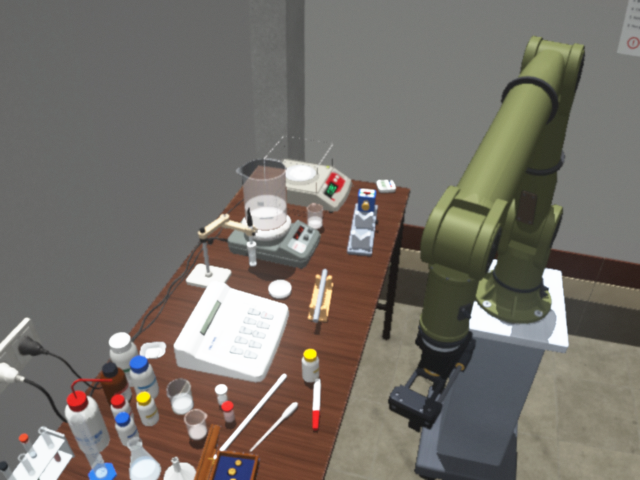

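Top view: rod from about (214,272) to (289,260), and the jig from about (345,285) to the blue stop at (440,270), so the stop is on the −y end. I'll enlarge it to measure.

```bash
cat > h.py <<'E'
from cell import telemetry, optics
import cv2,numpy as np
from scipy.spatial.transform import Rotation as Ro
def ray(c,E,uv):
    K=np.array([[c['fx'],0,c['cx']],[0,c['fy'],c['cy']],[0,0,1]])
    p=cv2.undistortPoints(np.array(uv,float).reshape(-1,1,2),K,np.array(c['dist'],float)).reshape(-1,2)
    d=np.c_[p[:,0],-p[:,1],-np.ones(len(p))]@E[:3,:3].T
    return E[:3,3],d
def atz(c,E,uv,z):
    o,d=ray(c,E,uv); return o+d*((np.asarray(z)-o[2])/d[:,2])[:,None]
def proj(c,E,P):
    K=np.array([[c['fx'],0,c['cx']],[0,c['fy'],c['cy']],[0,0,1]])
    q=(np.atleast_2d(P)-E[:3,3])@E[:3,:3]; q=q*[1,-1,-1]
    return cv2.projectPoints(q,np.zeros(3),np.zeros(3),K,np.array(c['dist'],float))[0].reshape(-1,2)
def tool():
    o=telemetry.get_obs(); T=np.eye(4); T[:3,:3]=Ro.from_euler('xyz',o['tool_rot'],degrees=True).as_matrix(); T[:3,3]=o['tool_pos']; return o,T
E
python3 - <<'E'
import cv2
im=cv2.imread('pics/top0.png')
a=cv2.resize(im[245:295,205:305],None,fx=8,fy=8,interpolation=cv2.INTER_CUBIC)[:296]
a=cv2.resize(im[248:285,205:305],None,fx=8,fy=8,interpolation=cv2.INTER_CUBIC)
b=cv2.resize(im[250:302,338:458],None,fx=800/120,fy=300/45,interpolation=cv2.INTER_CUBIC)[:304]
cv2.imwrite('pics/crop1.png',cv2.vconcat([a,b])[:600])
E
```

```text
(no output)
```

View pics/crop1.png

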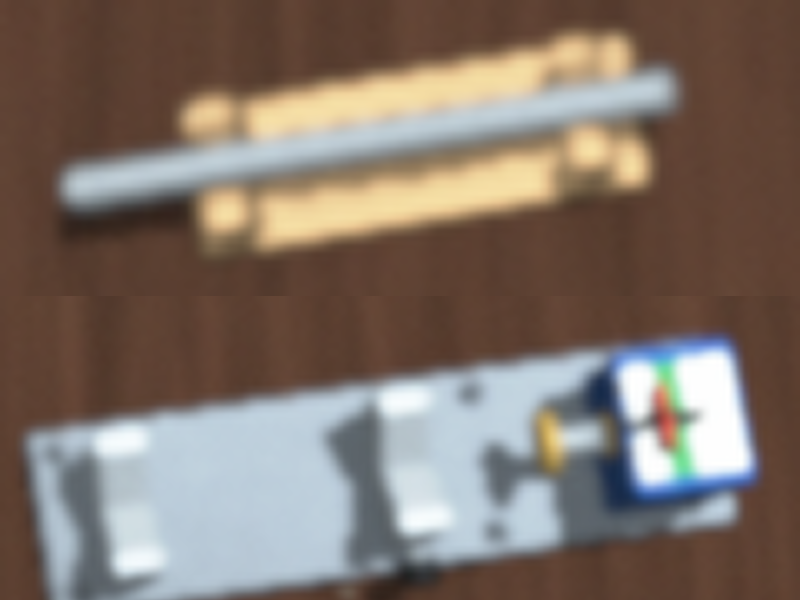

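Run:
```python
from h import *
c=optics.read_camera('top');E=np.array(c['extrinsics'])
a=lambda x,y:(205+x/8,248+y/8)
b=lambda x,y:(338+x/6.667,250+(y-296)/6.667)
r=atz(c,E,[a(62,187),a(677,90)],.036);d=r[1]-r[0]
print('rod',r.round(4).tolist(),np.linalg.norm(d),r.mean(0),np.degrees(np.arctan2(d[1],d[0])))
v=atz(c,E,[b(128.5,500),b(414,459)],.06);d=v[1]-v[0]
print('V',v.round(4).tolist(),np.linalg.norm(d),v.mean(0),np.degrees(np.arctan2(d[1],d[0])))
h=atz(c,E,[b(613,357),b(730,340),b(755,478),b(632,498)],.074);
print('housing',h.mean(0),np.linalg.norm(h.mean(0)[:2]-v.mean(0)[:2]),'exp .156', np.linalg.norm(np.diff(h,axis=0),axis=1))
w=h.mean(0)-v.mean(0);print(np.degrees(np.arctan2(w[1],w[0])))
k=atz(c,E,[b(27,435),b(50,602)],.012);print('base left',k.mean(0),np.linalg.norm(k.mean(0)[:2]-v.mean(0)[:2]),'exp .087')
s=atz(c,E,[a(222,175),a(600,110)],.036);print('rest',s.mean(0))
w=optics.read_camera('wrist');print(np.round(w['hand_eye'],4).tolist(),w['fx'],w['cx'],w['cy'],w['dist'])
o,T=tool();print(T.round(3).tolist())
```

```text
rod [[0.4942, 0.2804, 0.036], [0.522, 0.0787, 0.036]] 0.20361876451492844 [0.50811343 0.17950588 0.036     ] -82.14209986929619
V [[0.4597, -0.0954, 0.06], [0.4734, -0.2049, 0.06]] 0.11033758963661582 [ 0.46654222 -0.15018166  0.06      ] -82.90738340277974
housing [ 0.48538218 -0.3043328   0.074     ] 0.15529815794410454 exp .156 [0.04472463 0.05299665 0.04679862]
-83.032012425529
base left [ 0.45824372 -0.06270643  0.012     ] 0.08786797753746785 exp .087
rest [0.50647982 0.16601064 0.036     ]
[[1.0, 0.0016, 0.0002, -0.0006], [0.0016, -0.9678, -0.2517, -0.0697], [-0.0002, 0.2517, -0.9678, -0.1635], [0.0, 0.0, 0.0, 1.0]] 418.5351588199133 315.8888802741947 241.33922876166912 [-0.00684478  0.          0.          0.          0.        ]
[[0.295, 0.955, -0.0, 0.192], [0.955, -0.295, -0.001, 0.621], [-0.001, 0.0, -1.0, 0.222], [0.0, 0.0, 0.0, 1.0]]
```

Consistent with the given sizes (rod 204 mm against 200, blocks 110 mm apart, housing 155 mm from the seat). I'm going above the rod, twisting first.

Call:
arm_command(
  translation=[
    [0,0,0],
    [0,0,0],
    [0,0,0],
    [0,0,0],
    [0,0,0],
    [0,0,0],
    [0,0,0],
    [0,0,0],
  ],
  twist=[9.3,9.3,9.3,9.3,9.3,9.3,9.3,0],
  grip=100,
)

```text
time_s: 1.2
tool_pos: [0.1914, 0.6193, 0.2191]
tool_rot: [179.7, 0.1, 5.7]
force: [0.6, -0.9, 0.5]
grip_width: 0.0873
```

Call:
arm_command(
  translation=[
    [2.5,4.8,0],
    [2.5,4.8,0],
    [2.5,4.8,0],
    [2.5,4.8,0],
    [2.5,4.8,0],
    [2.5,4.8,0],
    [2.5,4.8,0],
    [2.5,4.8,0],
    [2.5,4.8,0],
    [0,0,0],
  ],
  twist=[0,0,0,0,0,0,0,0,0,0],
)

```text
time_s: 2.45
tool_pos: [0.472, 0.2034, 0.2203]
tool_rot: [179.8, 0.0, 7.8]
force: [-0.9, 0.8, 0.2]
grip_width: 0.087
```

Call:
arm_command(
  translation=[
    [1.6,1.4,4],
    [1.6,1.4,4],
    [0,0,0],
  ],
  twist=[0,0,0],
)

```text
time_s: 2.82
tool_pos: [0.508, 0.1821, 0.1394]
tool_rot: [179.9, -0.1, 8.4]
force: [0.0, -0.6, -0.7]
grip_width: 0.0873
```

Run:
```python
from h import *
o,T=tool();w=optics.read_camera('wrist');E=T@np.array(w['hand_eye'])
print(o['tool_pos'],o['tool_rot'])
cv2.imwrite('pics/w1.png',w['img']);np.save('E1.npy',E)
m=np.array([.5081,.1795,.036]);u=np.array([np.cos(np.radians(-82.1)),np.sin(np.radians(-82.1)),0])
print(proj(w,E,[m-.1*u,m,m+.1*u]))
```

```text
[0.50797839 0.1820762  0.13944402] [ 1.79936166e+02 -8.81204323e-02  8.42853444e+00]
[[318.87493789  82.60233718]
 [317.44611165 243.5858432 ]
 [316.25400271 377.62372601]]
```

View pics/w1.png

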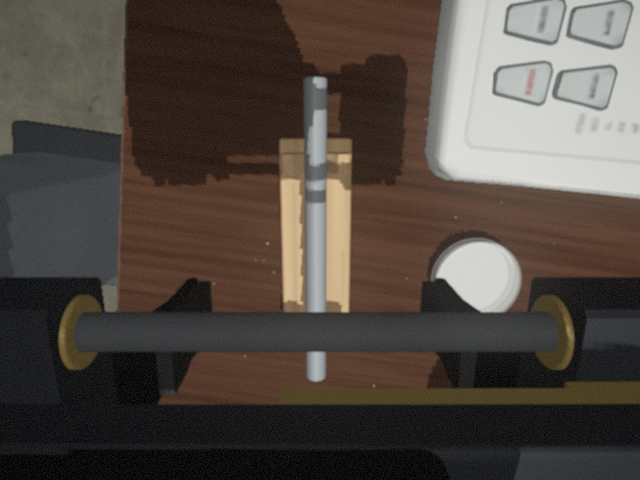

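Wrist view: rod ends at rows 78 and 381, column ~316, so it is centred between the jaws and aligned with the rest. Descending with small corrections.

Call:
arm_command(
  translation=[
    [-0.1,0.2,3],
    [0,0,3],
    [0,0,3],
    [0,0,2],
    [0,0,0],
  ],
  twist=[0,0,0,0,0],
)

```text
time_s: 3.5
tool_pos: [0.5105, 0.1938, 0.0382]
tool_rot: [-179.3, -0.9, 9.5]
force: [0.3, -0.0, 0.7]
grip_width: 0.087
```

Call:
arm_command(
  translation=[
    [-0.4,1.3,0],
    [0,0,0],
    [0,0,0],
  ],
  twist=[0.8,0,0],
)

```text
time_s: 3.88
tool_pos: [0.5106, 0.1817, 0.0424]
tool_rot: [-179.1, -1.2, 8.7]
force: [0.1, 0.3, 0.3]
grip_width: 0.0872
```

Call:
arm_command(
  translation=[
    [-0.3,0.1,1.0],
    [0,0,1.0],
    [0,0,0],
    [0,0,0],
  ],
  twist=[0,0,0,0],
)

```text
time_s: 4.38
tool_pos: [0.5078, 0.1807, 0.0209]
tool_rot: [-179.1, -1.2, 8.8]
force: [0.9, 0.6, 0.9]
grip_width: 0.0871
```

Call:
arm_command(
  translation=[
    [0,0.1,0.4],
    [0,0,0],
    [0,0,0],
  ],
  twist=[0,0,0],
)

```text
time_s: 4.75
tool_pos: [0.5083, 0.1797, 0.0167]
tool_rot: [-179.1, -1.2, 8.8]
force: [0.1, 0.2, 0.2]
grip_width: 0.087
```

Call:
arm_command(
  translation=[
    [0,0,0],
    [0,0,0],
    [0,0,0],
    [0,0,0],
    [0,0,0],
    [0,0,0],
    [0,0,0],
    [0,0,0],
  ],
  twist=[0,0,0,0,0,0,0,0],
  grip=0,
  force=35,
)

```text
time_s: 5.75
tool_pos: [0.5086, 0.1799, 0.0171]
tool_rot: [-179.1, -1.3, 8.8]
force: [-0.8, 0.3, 0.4]
grip_width: 0.0149
```

Call:
arm_command(
  translation=[
    [0,0,0],
    [0,0,-0.5],
    [0,0,-1],
    [0,0,-1],
    [0,0,-1.5],
    [0,0,-1.5],
    [0,0,-2],
    [0,0,-2],
    [0,0,0],
    [0,0,0],
  ],
  twist=[0,0,0,0,0,0,0,0,0,0],
  force=50,
)

```text
time_s: 7.0
tool_pos: [0.5062, 0.1777, 0.1191]
tool_rot: [-179.1, -1.3, 8.7]
force: [-0.3, -0.8, -3.4]
grip_width: 0.0128
```

Call:
arm_command(
  translation=[
    [-0.2,0.7,0],
    [-0.4,1.5,0],
    [-0.4,1.5,0],
    [-0.4,1.5,0],
    [-0.4,1.5,0],
    [-0.4,1.5,0],
    [-0.4,1.5,0],
    [-0.4,1.5,0],
    [-0.4,1.5,0],
    [-0.2,0.7,0],
  ],
  twist=[0.1,0.1,0.1,0.1,0.1,0.1,0.1,0.1,0.1,0.1],
)

```text
time_s: 8.25
tool_pos: [0.4871, 0.0278, 0.1142]
tool_rot: [-179.2, -1.1, 7.5]
force: [0.7, -0.2, -3.0]
grip_width: 0.0126
```

Call:
arm_command(
  translation=[
    [-0.2,0.7,0],
    [-0.4,1.5,0],
    [-0.4,1.5,0],
    [-0.4,1.5,0],
    [-0.4,1.5,0],
    [-0.4,1.5,0],
    [-0.4,1.5,0],
    [-0.4,1.5,0],
    [-0.2,0.7,0],
    [0,0,0],
  ],
  twist=[0.1,0.1,0.1,0.1,0.1,0.1,0,0,0,0],
)

```text
time_s: 9.5
tool_pos: [0.4689, -0.1035, 0.1118]
tool_rot: [-179.2, -1.1, 6.8]
force: [0.0, 0.2, -2.3]
grip_width: 0.0127
```

Call:
arm_command(
  translation=[
    [-0.2,0.9,0.5],
    [-0.2,1.0,1],
    [-0.2,1.0,1],
    [-0.2,0.8,0.5],
    [0,0,0],
    [0,0,0],
  ],
  twist=[0,0,0,0,0,0],
)

```text
time_s: 10.25
tool_pos: [0.4663, -0.1407, 0.0794]
tool_rot: [-179.1, -1.1, 7.0]
force: [-0.1, 0.1, -1.9]
grip_width: 0.0124
```

Run:
```python
from h import *
o,T=tool();w=optics.read_camera('wrist');E=T@np.array(w['hand_eye'])
print(o['tool_pos'],o['tool_rot'],o['force'])
cv2.imwrite('pics/w2.png',w['img']);np.save('E2.npy',E)
s=np.array([.4665,-.1502,0]);a=np.radians(-82.9);u=np.array([np.cos(a),np.sin(a),0]);v=np.array([-u[1],u[0],0])
P=[s+x*u+y*v+[0,0,.06] for x in(-55,55) for y in(0,) for x in [x/1000]]
print('V centres top',proj(w,E,P)); print('V outer corners blk1',proj(w,E,[s-.064*u+y*v+[0,0,.06] for y in(-.028,-.02,.02,.028)]))
c=optics.read_camera('top');cv2.imwrite('pics/top2.png',c['img'])
```

```text
[ 0.46630444 -0.14065487  0.07940245] [-179.14016575   -1.13308997    7.0497676 ] [-0.11164029  0.1366453  -1.92529717]
V centres top [[315.74166215 187.32975446]
 [316.29953178 407.24257571]]
V outer corners blk1 [[250.93786987 166.78696752]
 [269.47266491 166.71144502]
 [361.71501261 166.36549534]
 [380.06736898 166.30260571]]
```

View pics/w2.png

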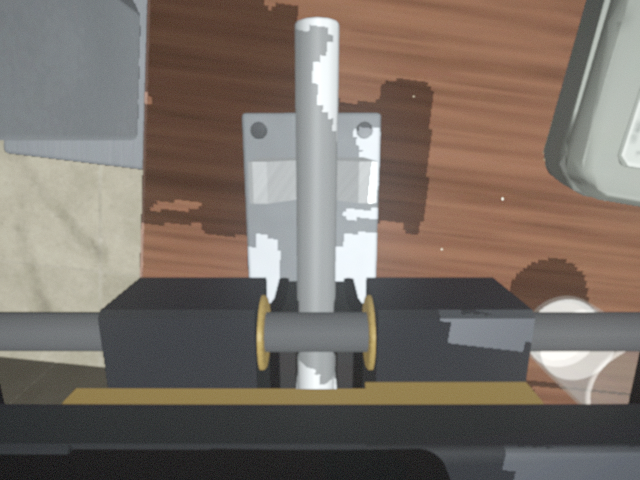

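Run:
```python
import cv2
im=cv2.imread('pics/w2.png')
a=cv2.resize(im[5:125,235:395],None,fx=2.5,fy=2.5,interpolation=cv2.INTER_CUBIC)
b=cv2.resize(im[105:225,235:395],None,fx=5,fy=5,interpolation=cv2.INTER_CUBIC)
cv2.imwrite('pics/crop2.png',b)
```

```text
(no output)
```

View pics/crop2.png

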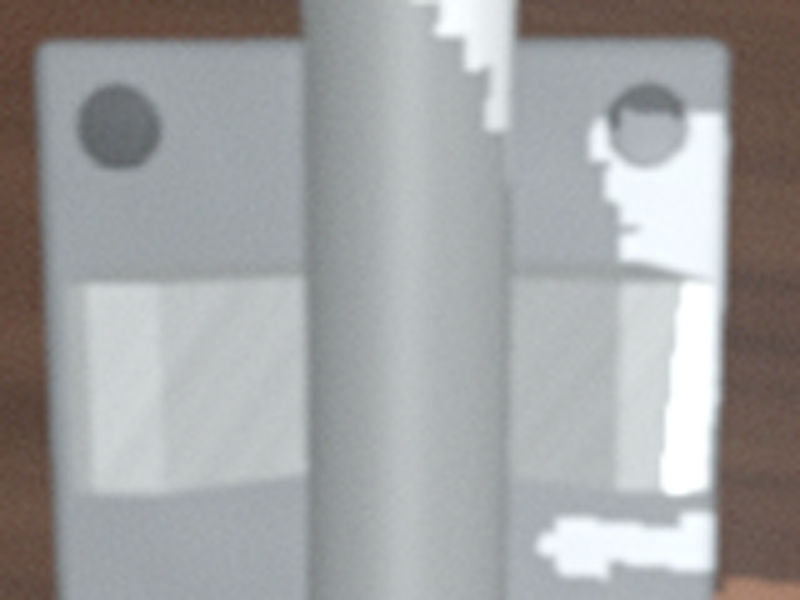

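Run:
```python
from h import *
w=optics.read_camera('wrist');E=np.load('E2.npy')
B=atz(w,E,[(249.5,161),(267,161),(358.4,161),(377.4,161),(313.2,203.8)],.06);print('blk back edge',B.round(4).tolist())
R=atz(w,E,[(296,161),(337.4,161),(298,38),(337.5,38)],.0984);print('rod edges',R.round(4).tolist(),R[:2].mean(0),R[2:].mean(0))
a=np.radians(-82.9);u=np.array([np.cos(a),np.sin(a),0]);v=np.array([-u[1],u[0],0])
C=B[:4].mean(0); s=C+.064*u;print('seat est',s)
o,T=tool();g=T[:3,3]-.019*T[:3,2];print('grasp pt',g,'tool z',T[:3,2],'rod-seat in jig xy',(g-s)@u,(g-s)@v, 'rod pix lateral',(R[:2].mean(0)-s)@v,(R[2:].mean(0)-s)@v)
tip=atz(w,E,[(317,20)],.1);print('rod end tip',tip, (tip-s)@u, 'jig x (middle +.1)')
```

```text
blk back edge [[0.43, -0.0878, 0.06], [0.4375, -0.0869, 0.06], [0.4767, -0.0821, 0.06], [0.4849, -0.0811, 0.06], [0.4595, -0.103, 0.06]]
rod edges [[0.4507, -0.0834, 0.0984], [0.4647, -0.0817, 0.0984], [0.447, -0.0448, 0.0984], [0.4596, -0.0432, 0.0984]] [ 0.45768437 -0.08250499  0.0984    ] [ 0.45329985 -0.04396168  0.0984    ]
seat est [ 0.46515373 -0.14798236  0.06      ]
grasp pt [ 0.46609076 -0.14089145  0.09855899] tool z [ 0.01824648  0.01739776 -0.99968214] rod-seat in jig xy -0.006920721592261366 0.0018062883791138066 rod pix lateral 0.0006810153961943928 0.001094127189221213
rod end tip [[ 0.45242718 -0.03916232  0.1       ]] [-0.10955862] jig x (middle +.1)
```

Call:
arm_command(
  translation=[
    [-0.1,0,0.5],
    [-0.1,0,1],
    [0,0,1],
    [0,0,1],
    [0,0,0.5],
    [0,0,0],
    [0,0,0],
  ],
  twist=[0,0,0,0,0,0,0],
)

```text
time_s: 11.28
tool_pos: [0.4649, -0.1394, 0.0363]
tool_rot: [-179.1, -1.1, 7.1]
force: [0.5, -0.7, -3.0]
grip_width: 0.0125
```

Call:
arm_command(
  translation=[
    [0,0,0.2],
    [0,0,0.1],
    [0,0,0],
    [0,0,0],
  ],
  twist=[0,0,0,0],
)

```text
time_s: 11.78
tool_pos: [0.4657, -0.1394, 0.0339]
tool_rot: [-179.1, -1.2, 7.1]
force: [0.6, -0.4, -2.7]
grip_width: 0.0127
```

Call:
arm_command(
  translation=[
    [0,0,0.1],
    [0,0,0],
    [0,0,0],
  ],
  twist=[0,0,0],
)

```text
time_s: 12.15
tool_pos: [0.4658, -0.1394, 0.0329]
tool_rot: [-179.1, -1.2, 7.1]
force: [-0.6, 1.1, -2.6]
grip_width: 0.0128
```

Call:
arm_command(
  translation=[
    [0,0,0.1],
    [0,0,0],
    [0,0,0],
  ],
  twist=[0,0,0],
)

```text
time_s: 12.52
tool_pos: [0.4658, -0.1394, 0.0318]
tool_rot: [-179.1, -1.2, 7.1]
force: [0.2, 0.0, -2.3]
grip_width: 0.0124
```

Call:
arm_command(
  translation=[
    [0,0,0.1],
    [0,0,0],
    [0,0,0],
  ],
  twist=[0,0,0],
)

```text
time_s: 12.9
tool_pos: [0.4659, -0.1394, 0.0312]
tool_rot: [-179.1, -1.2, 7.2]
force: [-0.7, -0.1, -1.3]
grip_width: 0.0128
```

Call:
arm_command(
  translation=[
    [0,0,0.1],
    [0,0,0],
    [0,0,0],
  ],
  twist=[0,0,0],
)

```text
time_s: 13.28
tool_pos: [0.4659, -0.1394, 0.0312]
tool_rot: [-179.0, -1.2, 7.1]
force: [-0.6, -0.0, -0.8]
grip_width: 0.0125
```

Call:
arm_command(
  translation=[
    [0,0,0.2],
  ],
  twist=[0],
)

```text
time_s: 13.4
tool_pos: [0.466, -0.1394, 0.0308]
tool_rot: [-179.0, -1.2, 7.1]
force: [-12.5, 2.5, 31.0]
grip_width: 0.0124
```

Run:
```python
from h import *
for n in('top','side'):
    w=optics.read_camera(n);cv2.imwrite(f'pics/{n}3.png',w['img'])
o,T=tool();w=optics.read_camera('wrist');cv2.imwrite('pics/w3.png',w['img'])
print(o['tool_pos'],o['tool_rot'],o['force'],o['wrist_torque'])
t=cv2.imread('pics/top3.png'); s=cv2.imread('pics/side3.png')
a=cv2.resize(t[250:300,338:458],(800,333),interpolation=cv2.INTER_CUBIC)
b=cv2.resize(s[180:260,320:400],(267,267),interpolation=cv2.INTER_CUBIC)
b2=cv2.resize(w['img'][0:240,180:460],(311,267))
x=np.zeros((267,800,3),np.uint8);x[:,:267]=b;x[:,280:591]=b2
cv2.imwrite('pics/crop3.png',cv2.vconcat([a,x]))
```

```text
[ 0.46591314 -0.13934756  0.03086455] [-178.9369619    -1.15967414    7.13517751] [-8.72483978  1.91040054 19.93138229] [0.36105101 1.81695647 0.09286959]
```

View pics/crop3.png

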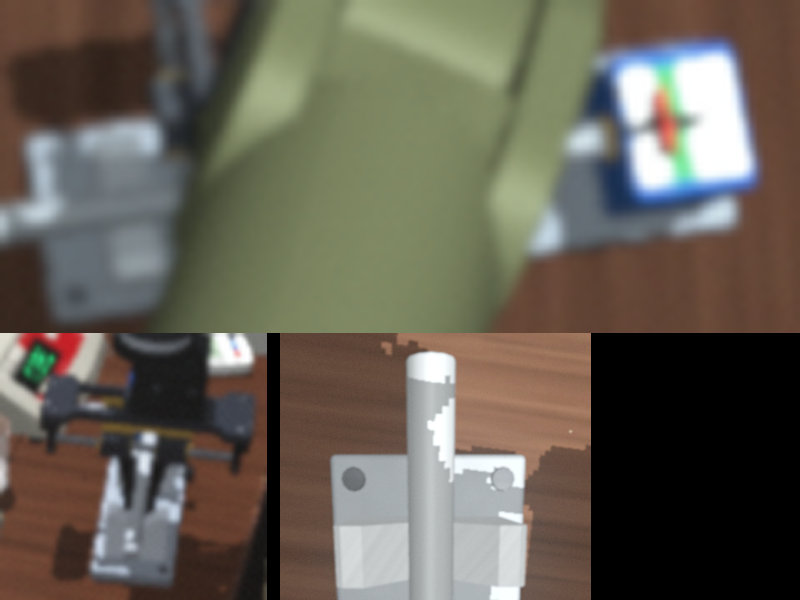

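Call:
arm_command(
  translation=[
    [0,0,0],
    [-0.1,0,0],
    [0,0,0],
  ],
  twist=[0,0,0],
)

```text
time_s: 13.92
tool_pos: [0.4658, -0.1395, 0.0311]
tool_rot: [-179.0, -1.3, 7.1]
force: [-0.3, -0.2, -0.3]
grip_width: 0.0128
```

Call:
arm_command(
  translation=[
    [0,0,0.07],
  ],
  twist=[0],
)

```text
time_s: 14.05
tool_pos: [0.4658, -0.1395, 0.0309]
tool_rot: [-178.9, -1.3, 7.1]
force: [-4.8, 0.5, 12.7]
grip_width: 0.0126
```

Call:
arm_command(
  translation=[
    [-0.1,0,0],
  ],
  twist=[0],
)

```text
time_s: 14.18
tool_pos: [0.4657, -0.1395, 0.0312]
tool_rot: [-179.0, -1.4, 7.2]
force: [1.5, 1.1, -2.4]
grip_width: 0.0125
```

Call:
arm_command(
  translation=[
    [0,0,0.07],
  ],
  twist=[0],
)

```text
time_s: 14.3
tool_pos: [0.4659, -0.1395, 0.0309]
tool_rot: [-178.9, -1.4, 7.2]
force: [-3.3, 1.1, 9.8]
grip_width: 0.0125
```

Rod seated: lateral moves are resisted by the V, and the axis height is 49.9 mm. The top view shows the pointer unpressed, left of green. Sliding toward the stop with a slight downward bias.

Call:
arm_command(
  translation=[
    [0,0.2,0.02],
    [0,0.2,0.02],
    [0,0.2,0.02],
    [0,0.2,0.02],
    [0,0.2,0.02],
  ],
  twist=[0,0,0,0,0],
)

```text
time_s: 14.92
tool_pos: [0.4658, -0.1395, 0.031]
tool_rot: [-177.9, -1.1, 7.4]
force: [-3.1, 4.9, 8.3]
grip_width: 0.0129
```

Call:
arm_command(
  translation=[
    [0,0.2,0.02],
    [0,0.2,0.02],
  ],
  twist=[0,0],
)

```text
time_s: 15.18
tool_pos: [0.4657, -0.1394, 0.031]
tool_rot: [-177.5, -0.9, 7.5]
force: [-2.8, 5.1, 7.4]
grip_width: 0.013
```

Call:
arm_command(
  translation=[
    [0,0,-0.03],
    [0,0.3,0],
  ],
  twist=[0,0],
)

```text
time_s: 15.42
tool_pos: [0.4659, -0.1411, 0.031]
tool_rot: [-177.4, -0.9, 7.5]
force: [-2.3, 5.3, 4.3]
grip_width: 0.0129
```

Call:
arm_command(
  translation=[
    [0,0.3,-0.03],
    [0,0.3,-0.02],
    [0,0.3,-0.02],
  ],
  twist=[0,0,0],
)

```text
time_s: 15.8
tool_pos: [0.467, -0.1497, 0.0311]
tool_rot: [-177.4, -0.9, 7.5]
force: [-0.1, 3.5, 2.9]
grip_width: 0.0125
```

Call:
arm_command(
  translation=[
    [0,0.3,-0.02],
    [0,0.2,-0.01],
  ],
  twist=[0,0],
)

```text
time_s: 16.05
tool_pos: [0.4676, -0.1549, 0.031]
tool_rot: [-177.3, -0.9, 7.5]
force: [-0.7, 5.7, 3.6]
grip_width: 0.0125
```

Call:
arm_command(
  translation=[
    [0,0.2,-0.01],
    [0,0.2,-0.01],
  ],
  twist=[0,0],
)

```text
time_s: 16.3
tool_pos: [0.4678, -0.1564, 0.031]
tool_rot: [-177.1, -0.8, 7.6]
force: [-2.2, 6.5, 4.5]
grip_width: 0.0127
```

Call:
arm_command(
  translation=[
    [0,0.3,-0.02],
    [0,0.3,-0.02],
    [0,0.3,-0.02],
  ],
  twist=[0,0,0],
)

```text
time_s: 16.68
tool_pos: [0.4681, -0.1594, 0.031]
tool_rot: [-176.5, -0.6, 7.7]
force: [-2.6, 8.9, 4.9]
grip_width: 0.0122
```

```bash
cat > ptr.py <<'E'
from h import *
def red(im):
    r=im[250:300,425:458].astype(float); b,g,R=r[...,0],r[...,1],r[...,2]
    yy,xx=np.mgrid[250:300,425:458]
    w=np.clip(R-np.maximum(g,b)-40,0,None);v=np.clip(g-np.maximum(R,b)-30,0,None)
    return [((xx*q).sum()/q.sum(),(yy*q).sum()/q.sum(),q.sum()) for q in(w,v)]
if __name__=='__main__':
    c=optics.read_camera('top');E=np.array(c['extrinsics']);o,T=tool()
    print(o['time_s'],o['tool_pos'],o['tool_rot'],o['force'],o['wrist_torque'])
    a=np.radians(-82.95);u=np.array([np.cos(a),np.sin(a),0])
    for im in (cv2.imread('pics/top0.png'),c['img']):
        q=red(im);P=atz(c,E,[q[0][:2],q[1][:2]],.078);print(np.round(q,2).tolist(),'along mm (red,green) ',((P-[.4665,-.1502,.078])@u*1000).round(2))
    cv2.imwrite('pics/top_%.2f.png'%o['time_s'],c['img'])
E
python3 ptr.py
```

```text
16.725 [ 0.468103   -0.15956697  0.03104976] [-176.4730729    -0.62893189    7.68774355] [-2.3571002   8.53852046  4.20889647] [ 1.3995245   0.38736099 -0.02043316]
[[437.26, 267.95, 532.0], [439.09, 268.81, 560.0]] along mm (red,green)  [146.79 150.92]
[[nan, nan, 0.0], [439.91, 274.38, 134.0]] along mm (red,green)  [   nan 150.31]ptr.py:6: RuntimeWarning: invalid value encountered in scalar divide
  return [((xx*q).sum()/q.sum(),(yy*q).sum()/q.sum(),q.sum()) for q in(w,v)]
```

Run:
```python
from h import *
t=cv2.imread('pics/top_16.73.png') if __import__('os').path.exists('pics/top_16.73.png') else optics.read_camera('top')['img']
s=optics.read_camera('side')['img'];w=optics.read_camera('wrist')['img']
a=cv2.resize(t[245:305,405:465],(400,400),interpolation=cv2.INTER_CUBIC)
b=cv2.resize(s[170:260,320:410],(400,400),interpolation=cv2.INTER_CUBIC)
cv2.imwrite('pics/crop4.png',cv2.hconcat([a,b])); cv2.imwrite('pics/w4.png',w)
```

```text
(no output)
```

View pics/crop4.png

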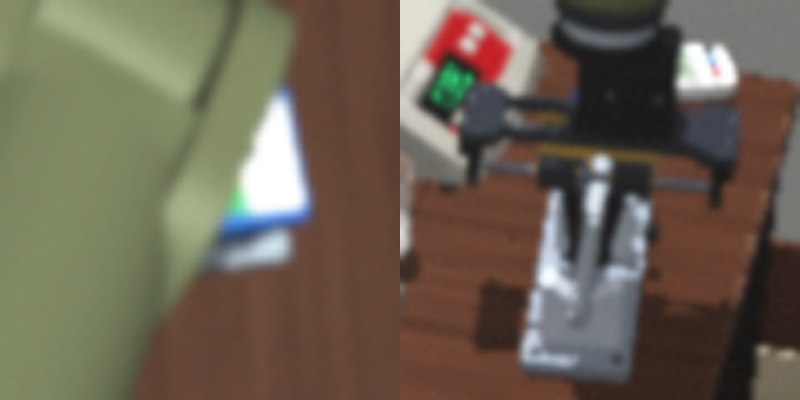

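Run:
```python
from h import *
im=cv2.imread('pics/w4.png')
cv2.imwrite('pics/crop5.png',cv2.resize(im[40:240,200:440],(720,600),interpolation=cv2.INTER_CUBIC))
o,T=tool();print(o['time_s'],o['tool_pos'],o['tool_rot'],o['force'])
np.save('T4.npy',T)
```

```text
16.825 [ 0.46809691 -0.15956586  0.03103034] [-176.49362215   -0.62860014    7.68877214] [-2.74338854  7.5545079   4.32172841]
```

View pics/crop5.png

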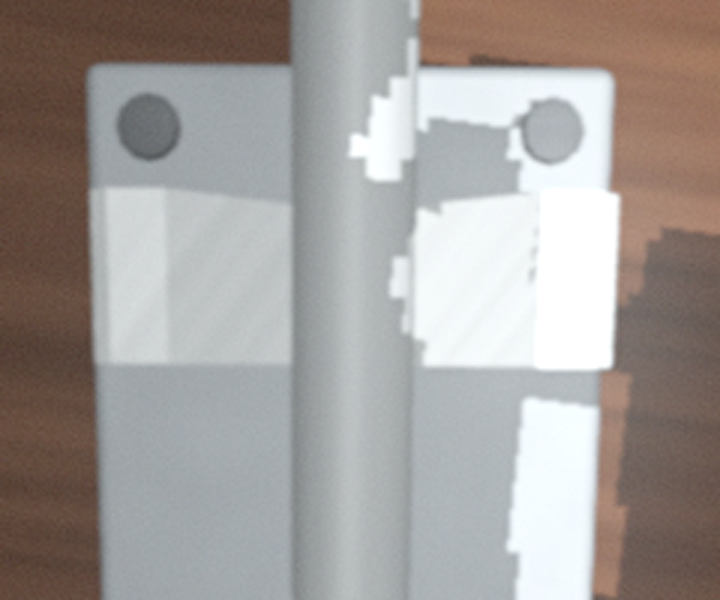

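Run:
```python
from h import *
w=optics.read_camera('wrist');H=np.array(w['hand_eye']);T=np.load('T4.npy');E=T@H
for n in('w2','w3','w4'):
    g=cv2.imread(f'pics/{n}.png').astype(int)
    print(n,[int(g[r,310:320].mean()) for r in range(0,44)])
a=np.radians(-82.95);u=np.array([np.cos(a),np.sin(a),0]);s0=np.array([.466,-.149,0])
for uv,z,x in[((316,61.7),.012,-87),((316,103.3),.06,-64),((316,162.3),.06,-46)]:
    P=atz(w,E,[uv],z)[0];print('offset of jig along u mm',((P-s0)@u)*1000-x)
for r in range(0,30,4): print(r,[((atz(w,E,[(318,r)],z)[0]-s0)@u*1000).round(2) for z in(.05,.057)])
```

```text
w2 [121, 121, 120, 119, 119, 117, 118, 118, 118, 118, 118, 118, 118, 119, 116, 116, 137, 185, 226, 243, 248, 249, 249, 249, 244, 224, 196, 181, 178, 179, 179, 178, 178, 178, 179, 179, 179, 179, 179, 179, 179, 179, 179, 180]
w3 [121, 120, 123, 123, 124, 126, 126, 124, 123, 121, 118, 118, 118, 116, 109, 110, 145, 203, 240, 252, 253, 254, 253, 253, 254, 254, 254, 254, 254, 254, 254, 254, 254, 254, 254, 254, 254, 254, 254, 254, 254, 254, 251, 234]
w4 [120, 120, 121, 120, 121, 122, 122, 121, 120, 118, 118, 117, 116, 114, 112, 113, 110, 109, 109, 112, 133, 158, 170, 174, 175, 174, 175, 175, 175, 176, 176, 176, 176, 176, 176, 176, 176, 176, 176, 177, 176, 177, 176, 177]
offset of jig along u mm -0.923391448406008
offset of jig along u mm -1.1306283468297664
offset of jig along u mm -0.7520904949060494
0 [np.float64(-98.64), np.float64(-96.24)]
4 [np.float64(-97.44), np.float64(-95.09)]
8 [np.float64(-96.24), np.float64(-93.95)]
12 [np.float64(-95.04), np.float64(-92.8)]
16 [np.float64(-93.82), np.float64(-91.65)]
20 [np.float64(-92.61), np.float64(-90.49)]
24 [np.float64(-91.39), np.float64(-89.33)]
28 [np.float64(-90.17), np.float64(-88.16)]
```

Wrist measurement: rod middle at jig x ≈ +10.7 mm, so plunger travel ≈ 5.7 mm (touching began at y ≈ −0.154, which agrees with the force). About 4 mm more to go.

Call:
arm_command(
  translation=[
    [0,0.5,-0.03],
  ],
  twist=[0],
)

```text
time_s: 17.0
tool_pos: [0.4683, -0.1614, 0.031]
tool_rot: [-176.2, -0.6, 7.8]
force: [-1.5, 10.3, 6.5]
grip_width: 0.0126
```

Call:
arm_command(
  translation=[
    [0,0.5,-0.04],
  ],
  twist=[0],
)

```text
time_s: 17.12
tool_pos: [0.4685, -0.1631, 0.031]
tool_rot: [-175.9, -0.5, 7.9]
force: [-2.5, 11.3, 6.2]
grip_width: 0.0127
```

```bash
cat > chk.py <<'E'
from h import *
for i in range(3):
    w=optics.read_camera('wrist')
o,T=tool();w=optics.read_camera('wrist');g=w['img'].astype(int);E=T@np.array(w['hand_eye'])
print(o['time_s'],o['tool_pos'],o['tool_rot'],o['force'],o['wrist_torque'],o['grip_width'])
p=g[:50,310:320].mean((1,2));print(p.astype(int).tolist())
cv2.imwrite('pics/w_%.2f.png'%o['time_s'],w['img'])
a=np.radians(-82.95);u=np.array([np.cos(a),np.sin(a),0]);s=np.array([.466,-.149,0])-.00093*u
r=18+int(np.argmax(np.abs(np.diff(np.convolve(p,np.ones(3)/3,'valid')))[15:]))
P=atz(w,E,[(318,r)],.057)[0];print('row',r,'rod mid jig x',((P-s)@u)*1000+100)
q=g[40:170,255].mean(1);print('jig edges rows',[(40+i) for i in np.argsort(-np.abs(np.diff(q)))[:8]])
E
python3 chk.py
```

```text
17.275 [ 0.46857606 -0.16348581  0.03104647] [-175.91675513   -0.47159199    7.85157428] [-1.38095756 10.23125203  5.5378195 ] [ 1.66871344  0.54522601 -0.10154139] 0.012632404561175172
[119, 118, 117, 115, 114, 113, 112, 110, 110, 109, 109, 108, 108, 108, 108, 108, 109, 111, 112, 113, 122, 142, 161, 170, 173, 173, 173, 174, 173, 174, 173, 174, 174, 173, 174, 174, 174, 174, 175, 174, 175, 175, 175, 175, 175, 175, 175, 176, 176, 176]
row 22 rod mid jig x 14.905669029782402
jig edges rows [np.int64(82), np.int64(147), np.int64(51), np.int64(52), np.int64(83), np.int64(62), np.int64(146), np.int64(88)]
```

```bash
for i in 1 2 3; do python3 chk.py | grep -v '\[1[0-9][0-9],'; done
python3 - <<'E'
import cv2
from h import *
s=optics.read_camera('side')['img'];t=optics.read_camera('top')['img']
w=optics.read_camera('wrist')['img']
cv2.imwrite('pics/fin.png',cv2.vconcat([cv2.resize(w[:300],(640,300)),cv2.hconcat([cv2.resize(s[180:260,320:405],(319,300),interpolation=2),cv2.resize(t[235:310,395:475],(321,300),interpolation=2)])]))
E
```

```text
17.475 [ 0.46854995 -0.1634928   0.03102953] [-175.92302413   -0.4764993     7.84770204] [-2.88612317  9.75038472  6.11309809] [ 1.61498993  0.49894614 -0.09253339] 0.012911896945767588
row 23 rod mid jig x 15.208493400965239
jig edges rows [np.int64(51), np.int64(82), np.int64(147), np.int64(52), np.int64(83), np.int64(63), np.int64(148), np.int64(146)]
17.675 [ 0.46857068 -0.16348554  0.03104242] [-175.92422806   -0.47721222    7.84991458] [-1.87691381  9.01486338  5.75194028] [ 1.63871973  0.47251498 -0.10906515] 0.012773605306212663
row 23 rod mid jig x 15.20007165533589
jig edges rows [np.int64(147), np.int64(51), np.int64(82), np.int64(52), np.int64(83), np.int64(62), np.int64(88), np.int64(50)]
17.875 [ 0.46855334 -0.16350727  0.0310324 ] [-175.92630224   -0.47619541    7.84995395] [-2.5023614   9.793897    5.42179694] [ 1.55284682  0.47272728 -0.16538201] 0.012687684971506961
row 23 rod mid jig x 15.222771418141122
jig edges rows [np.int64(82), np.int64(51), np.int64(147), np.int64(52), np.int64(83), np.int64(148), np.int64(63), np.int64(88)]
```

View pics/fin.png

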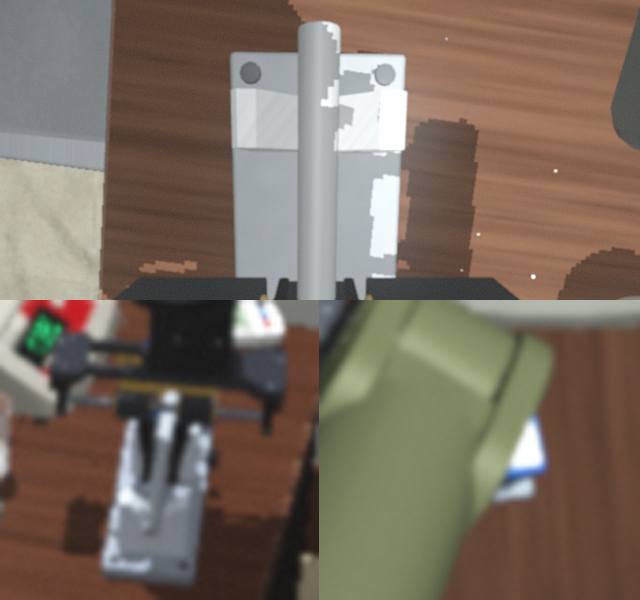

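The wrist view shows the rod centred in the rear V (column ~319, end at row 22), and pose and force are steady. The arm hides the pointer, but two independent measures put the travel at about 10 mm. Handing in.

```bash
python3 -c "
from cell import env
print(env.sign_off())"
```

```text
the job is handed in; nothing more can be done
None
```

The rod is seated in both notches, pressed against the stop, and still held by the fingers with 50 N of grip. I handed the job in at about 18 s. I never saw the pointer over green, because the arm hid it from the top and side cameras. Its position is worked out from the rod and the force instead.

I laid the rod in clear of the stop, with its middle about 10 mm behind the seat point, then slid it to the stop.

**Last checks:**
- **Pointer:** the rod's middle is at about +15 mm in jig axes, which gives about 10 mm of plunger travel, the centre of green. Counting the distance moved since the previous measurement gives 9.6 mm.
- **Force:** about 9.5 N along the notches. That fits the 6.5 N spring plus about 3 N of friction. It was steady over the last 0.6 s.
- **Seating:** the rod's axis is at 50.0 mm, it is pressed down with about 5.5 N, and the wrist camera shows it centred in the rear notch. I could not see the front notch.

**What did not go cleanly:**
- **Firm press:** one test press while seating the rod reached about 31 N downward for a moment, harder than I intended.
- **Tilted gripper:** the rod stuck at first when I began to slide it, and the gripper ended up tilted about 4°. The rod turned in the jaws and appears to have stayed level.

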